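# Put the badge-press dies back in their tray and latch the keeper

## Robot

A 6-joint arm with a two-finger parallel gripper is mounted at the origin on the work surface. World frame = base frame: x ahead of the robot, y to its left, z up, the work surface at z = 0. Lengths are in mm, angles in rad, forces in N, time in s.
With the tool pointing down it reaches from about 350 to 775 mm from the base axis. Payload 7.3 kg.
Tool frame: the origin (TCP) lies at the very end of the fingers, on their centre line; the grasp point (between the pads) lies 19 mm behind it; z points along the fingers, y is the line along which they close (so a half turn about z gives the same grasp; the last joint's range is limited). The gripper opens to 92 mm and grips with 3 to 60 N. Pads are 19 mm wide; open, the fingers measure 130 mm over their backs; the gripper's body (75 mm by 190 mm) begins 47 mm behind the grasp point.
Start: joints at [-1.335, 0.342, 1.524, -0, 1.275, -0.146], TCP at [195.634, -487.209, 226.741] pointing down, gripper open.
Joint ranges: [-2.53, 2.53], [-0.77, 2.02], [0.04, 2.7], [-1, 4.14], [0.28, 2.66], [-3.11, 3.11]. Speed limits (rad/s): [2.57, 2.57, 3.14, 3.14, 3.14, 3.14].

## Interface

Orientations are given as [roll, pitch, yaw] about the fixed x, y, z axes, in that order (R = Rz(yaw) Ry(pitch) Rx(roll)).
In Python, from plant import get_obs, optics, ticket, finder gives the robot as it stands.
- The arm moves only by the tool send_rows, never from a script. Its arguments are lists of equal length, an entry for each row: "offset": the shift along the tool's x, y, z scaled (see below), a list of three; "delta_rot": the turn, a rotation vector about the tool's x, y, z scaled (see below), a list of three. In form: {"offset": [[dx, dy, dz], ...], "delta_rot": [[rx, ry, rz], ...]}. A call has 1 to 8 rows; each row is the pose to reach, as a shift and turn from the pose commanded when the call began, along the tool's axes at that moment, turning the shorter way round; what a row does not reach only later rows make up. The controller multiplies each number of a shift by 120 mm and each number of a turn by 360 degrees. A row lasts 1/8 s, in which the tool goes at most 62.5 mm and 10.7 degrees, less where a joint would pass 70% of its speed; a pose out of reach is approached as far as the arm can. A call with a number of a shift or a turn outside -1 to 1 is refused whole. A call with a gripper value outside its range is refused whole. "grip" is the opening, from 0 (shut) to 1 (fully open), set as the call begins (left out, the last holds). The fingers move at their own pace and stop on an object; the grip force is fixed at half the most. Time passes only in rows, so rows that repeat a pose let the fingers close. It gives the time, the measured TCP pose, the force, the opening and the grip force at its end, in the units of the state.
- get_obs(): the state, without advancing time (a new reading comes with each control period).
- optics.capture(name): name is "scene" or "side" or "wrist"; returns the picture (400x640x3 uint8, red, green, blue); there is no depth.
- optics.get_calibration(name): a dict with "fx", "fy", "cx", "cy" (pixels), "world_from_camera" (4x4, takes a point from camera to world coordinates). Camera axes: x right, y down, z forward; pixel columns grow to the right and rows downward; lengths in mm; the calibration is good to about 2 mm. The wrist camera is an equidistant fisheye: a pixel r from the principal point sees the ray r / f radians off the axis. A picture is of the moment at which its call begins: read the wrist's pose just before it. get_calibration takes no time and is no camera call; for the wrist camera it gives the pose at the moment of the call.
- ticket.close_job(): hands the job in; it is judged then, once.
Trained networks look in the newest picture that a camera, given by its name, has taken for a name from the list of things; names that differ only in an ending like _2 or _b are one class to them, and where a whole thing is asked for, a point or a joint stands for the part that bears it (a point fixed in the world has none). Each returns a list of dicts, best first, with "confidence" (0 to 1); they miss things now and then, are a little off and sometimes report something else, mostly with a low value. They report only what shows in the picture. A call takes as long as a camera call.
- finder.boxes_of(target, camera): "box" ([left, top, right, bottom] in pixels, round what is visible of it).
- finder.silhouettes(target, camera): "region" (400x640 bool, what is visible of it) and "box" ([left, top, right, bottom] in pixels, round what is visible of it).
- finder.pinpoint(target, camera): "uv" ([column, row] in pixels: a listed point, or the origin of a listed thing).
The state is a dict: "time": time; "joint_positions": joint angles; "dq": joint speeds; "tau": joint torques, N m; "tool_pos": TCP position; "tcp_rot": TCP orientation; "contact_force": force on the tool from outside, world axes, zero at the start; "moment": the same for the moment, N m; "grip_width": finger opening in mm; "finger_force": force on a finger pad.
Only numpy, scipy, OpenCV 4.12 (cv2) and the standard library are available. Lean on these libraries where they do the work, as an engineer would, in place of code of your own. Each camera call takes 0.05 s, during which the arm holds its last target. There are 200 camera calls.

## Task

Put the round die and the rectangular die of the badge press back into their matching nests in the die tray, each fully home, while the keeper bar is open; then swing the keeper bar shut over them into its detent. Leave the big square die and the drink can where they are.

Things in the scene. Friction and masses are not known exactly. Their poses are not given: they have to be found in the camera images.
- tray: Fixed grey die tray, 116 (x) x 290 (y) mm, base 6 mm thick, side rims at x = +-55 mm, 18 mm high. Origin: centre of its underside. Bays centred at y = +47 and -47 mm, either one at either place. Hinge post (18 mm diameter, 57 mm high) at y = +125 mm; detent block (44 mm high, spring ball on top) at y = -117 mm with a stop plate 68 mm high on its -x side.
- bay_round: Bay with the ROUND nest: a white block 86 (x) x 72 (y) mm, pocket 58 mm diameter in its centre. Origin: centre of the bay's underside, 6 mm above the table; axes as the tray's. Pocket floor 8 mm, block top 18 mm above the origin. The block is fixed and centred in x, but sits up to 6 mm off the bay's centre along y: NOT in the reported pose; feel for it or look.
- bay_rect: Bay with the RECTANGULAR nest: same block size, origin, axes and heights as bay_round, but its pocket is 66 mm along x by 44 mm along y. It has its own unreported shift of up to 6 mm along y, to be found by touch or camera. Pockets are 10 mm deep with a 1.5 mm chamfer. Rails at x = +-46.5 mm, 11 mm high, flank the block.
- die_round: Loose aluminium die, standing upright: foot flange 56 mm in diameter and 12 mm high, above it a grip spigot 36 mm in diameter, total height 40 mm. Origin: centre of its underside. 0.11 to 0.22 kg.
- die_rect: Loose aluminium die, standing upright: foot flange 64 (x) x 42 (y) x 12 mm, above it a grip block 44 (x) x 26 (y) mm, total height 40 mm. Origin: centre of its underside. It fits its nest with its x along the bay's x, either way round. 0.12 to 0.24 kg.
- die_square: A third, loose aluminium die with a square foot 60 x 60 x 12 mm and a square grip 42 x 42 mm, total height 40 mm; it has no nest in this tray and stays where it stands. Origin: centre of its underside.
- can: Bystander: dark drink can, 54 mm diameter, 135 mm high, standing at the far right. Origin: centre of its underside.
- keeper (a joint): Angle of the keeper bar about its upright hinge, rad: 0 = shut over the dies in the detent, 1.6 = fully open. It swings level; opening carries the free end from the tray's -y end towards the tray's +x. It stays where it is left and takes about 1 N to swing; near 0.05 rad the spring ball resists with some 3 N at the free end, then the bar clicks to its stop.
- keeper_hinge (a point): Point on the hinge axis at the bar's underside, 57 mm above the table. Steel bar 18 mm wide (24 mm at the free end), 254 mm long from the axis, from 57 to 67 mm above the table. Dies fully home stand 54 mm above the table, 3 mm under the bar; dies not home block it.
- keeper_knob (a point): Middle of the black upright knob on the bar, 180 mm from the hinge axis: 16 mm in diameter here, 12 mm at its foot, from 67 to 93 mm above the table; this point at 80 mm.

How it is judged:
By the outcome, as a careful person would: the job done as asked, in the order asked, and still so for the second after the job is handed in, with the robot touching nothing.
It also fails if it takes over 72 s, if anything falls off the work surface, if the arm or the gripper's body presses on something with over 40 N, if the wrist force passes 120 N, or if a joint passes its speed limit or range.

## Working session

There is one attempt and no reset: what is moved stays moved. The work goes in short steps, Python scripts to look and compute and a tool call to move; the robot and the scene stay as the last step left them, time stands still between calls to the robot, and variables do not carry over. Pictures are saved under pics/ and viewed, at most 10 in all, crops included, and the job is handed in when it is done.

Besides the shell and the picture viewer there is one more tool, called as a command line: name --argument value ..., lists and objects as JSON in quotes. send_rows: Moves the arm, as the interface text tells. Its arguments: {"type":"object","properties":{"offset":{"type":"array"},"delta_rot":{"type":"array"},"grip":{"type":"number"}},"required":["offset","delta_rot"]}

```bash
ls; mkdir -p pics
python3 - <<'E'
from plant import get_obs, optics, finder
import cv2,numpy as np
print(get_obs())
for c in ("scene","side"):
    im=optics.capture(c); cv2.imwrite(f"pics/{c}0.png",im[:,:,::-1])
    K=optics.get_calibration(c); print(c,K)
    M=np.array(K["world_from_camera"])
    for n,z in [("tray",0),("bay_round",6),("bay_rect",6),("die_round",0),("die_rect",0),("die_square",0),("can",0),("keeper_hinge",57),("keeper_knob",80)]:
        r=finder.pinpoint(n,c)[:2]
        for d in r:
            u,v=d["uv"]; ray=M[:3,:3]@[(u-K["cx"])/K["fx"],(v-K["cy"])/K["fy"],1]
            p=M[:3,3]+ray*(z-M[2,3])/ray[2]
            print(n,np.round([u,v],1),round(d["confidence"],2),p.round(1))
E
```

```text
pics
{'time': 0.0, 'joint_positions': array([-1.33498475e+00,  3.42715733e-01,  1.52499139e+00, -7.73801541e-06,
        1.27540612e+00, -1.46005795e-01]), 'dq': array([ 1.31343459e-03,  1.14072472e-03,  3.67290146e-05,  1.67012873e-04,
        8.44845823e-04, -1.24979554e-03]), 'tau': array([ 4.66926358e-04, -4.31242526e+01, -2.44216150e+01,  7.18640070e-02,
        5.60111320e-02, -1.38967848e-04]), 'tool_pos': array([ 195.54055693, -486.79653566,  226.05753667]), 'tcp_rot': array([-3.14008717e+00, -2.13906158e-04,  3.81819472e-01]), 'contact_force': array([ 0.21026238, -0.20280875,  0.34027632]), 'moment': array([-0.01168991, -0.07348112, -0.02996232]), 'finger_force': 0.0, 'grip_width': 91.72979753142677}
scene {'fx': 386.86108404306424, 'fy': 386.86108404306424, 'cx': 316.2703235935647, 'cy': 196.7121371884468, 'world_from_camera': array([[-2.99503723e-01,  6.08578479e-01, -7.34799125e-01,
         1.16565261e+03],
       [ 9.54093788e-01,  1.89748507e-01, -2.31733787e-01,
         1.92859488e+02],
       [-1.60115899e-03, -7.70472413e-01, -6.37471330e-01,
         6.02704556e+0
[... 904 characters left out ...]
[-1.95319089e-01, -7.28378254e-01,  6.56746201e-01,
        -6.57462862e+02],
       [ 7.63373051e-03, -6.70752518e-01, -7.41641952e-01,
         8.05817513e+02],
       [ 0.00000000e+00,  0.00000000e+00,  0.00000000e+00,
         1.00000000e+00]])}
tray [283.2 359.4] 0.33 [ 451.9 -277.2    0. ]
bay_rect [253.8 175.6] 0.78 [450.2 170.6   6. ]
die_round [356.3 317.2] 0.97 [ 593.4 -222.7    0. ]
die_rect [283.3 290.9] 0.76 [ 471.8 -142.4    0. ]
die_rect [356.8 317.4] 0.23 [ 594.2 -223.3    0. ]
die_square [281.6 361.9] 0.65 [ 448.6 -281.1    0. ]
can [447.5 342.8] 0.92 [ 737.7 -301.9    0. ]
keeper_hinge [240.9 135.1] 0.77 [434.3 256.7  57. ]
keeper_knob [315.9 122.1] 0.58 [608.2 242.8  80. ]
```

View pics/scene0.png

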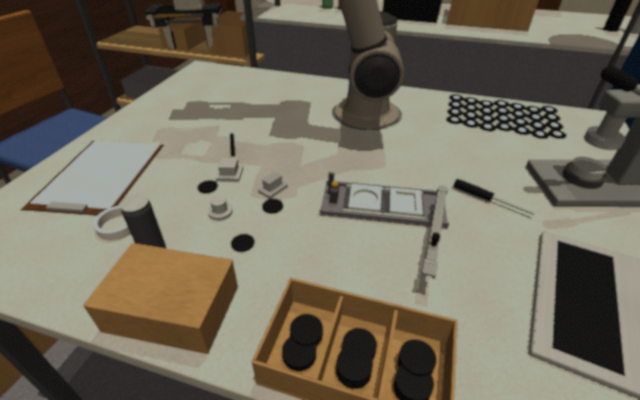

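View pics/side0.png

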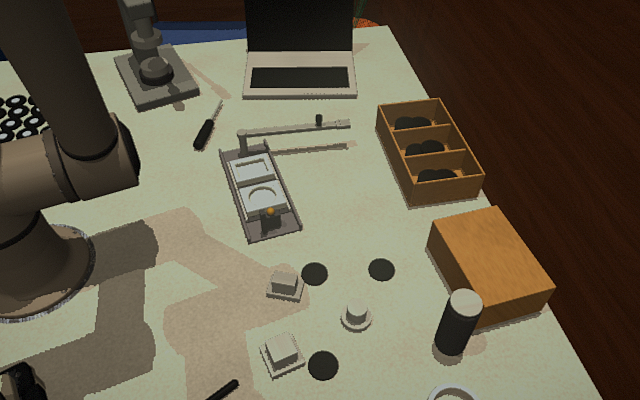

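The scene shows the keeper already open, with the bar pointing to world +x. The rectangular nest is the +y bay, at about (405,200) in the scene view. The rect die is at (272,183), the round die at (219,207) and the square die at (230,168). I'll move over the dies and look with the wrist camera.

send_rows --offset '[[0.4, -0.2, 0], [0.8, -0.4, 0], [1, -0.55, 0]]' --delta_rot '[[0, 0, 0], [0, 0, 0], [0, 0, 0]]'

```text
time: 1.38
tool_pos: [283.7, -379.5, 226.8]
tcp_rot: [3.142, -0.0, 0.383]
contact_force: [0.6, -0.1, -0.5]
grip_width: 91.6
finger_force: 0.0
```

send_rows --offset '[[0.4, -0.2, 0], [0.8, -0.4, 0], [1, -0.55, 0], [1, -0.55, 0], [1, -0.55, 0], [1, -0.55, 0]]' --delta_rot '[[0, 0, 0], [0, 0, 0], [0, 0, 0], [0, 0, 0], [0, 0, 0], [0, 0, 0]]'

```text
time: 2.12
tool_pos: [368.7, -276.2, 226.7]
tcp_rot: [3.141, 0.0, 0.38]
contact_force: [-0.0, 0.7, 0.7]
grip_width: 91.4
finger_force: 0.0
```

```bash
cat > h.py <<'E'
from plant import get_obs, optics, finder
import cv2,numpy as np
from scipy.spatial.transform import Rotation as Ro
def world(K,uv,z,fish):
    M=np.array(K["world_from_camera"]); a=(np.asarray(uv,float)-[K["cx"],K["cy"]])/[K["fx"],K["fy"]]
    a=a.reshape(-1,2)
    if fish:
        r=np.linalg.norm(a,axis=1)[:,None]+1e-9; d=np.hstack([a/r*np.sin(r),np.cos(r)])
    else: d=np.hstack([a,np.ones((len(a),1))])
    d=d@M[:3,:3].T
    return M[:3,3]+d*((z-M[2,3])/d[:,2])[:,None]
def ortho(im,K,z,x0,x1,y0,y1,s,fish=True):
    "rectified top view of plane z; px/mm s; column=x, row=-y"
    M=np.array(K["world_from_camera"]); X,Y=np.meshgrid(np.arange(x0,x1,1/s),np.arange(y1,y0,-1/s))
    p=np.stack([X,Y,0*X+z],-1)-M[:3,3]; p=p@M[:3,:3]
    if fish:
        rr=np.hypot(p[...,0],p[...,1])+1e-9; t=np.arctan2(rr,p[...,2]); a=p[...,0]/rr*t; b=p[...,1]/rr*t
    else: a=p[...,0]/p[...,2]; b=p[...,1]/p[...,2]
    return cv2.remap(im,(K["fx"]*a+K["cx"]).astype(np.float32),(K["fy"]*b+K["cy"]).astype(np.float32),cv2.INTER_LINEAR)
def go(x,y,z,yaw):
    "print shift/turn in move units"
    o=get_obs(); R=Ro.from_euler('xyz',o["tcp_rot"]); d=R.inv().apply(np.array([x,y,z])-o["tool_pos"])/120
    T=Ro.from_euler('xyz',[np.pi,0,yaw]); print("t",o["time"],"off",d.round(3),"rot",((R.inv()*T).as_rotvec()/2/np.pi).round(4))
def wrist(name):
    K=optics.get_calibration("wrist"); im=optics.capture("wrist"); cv2.imwrite(f"pics/{name}.png",im[:,:,::-1]); np.save(f"pics/{name}.npy",im)
    import pickle; pickle.dump(K,open(f"pics/{name}.pkl","wb")); return im,K
E
python3 - <<'E'
from h import *
im,K=wrist("w1")
print(get_obs()["tool_pos"],get_obs()["tcp_rot"],K)
for n,z in [("bay_round",6),("bay_rect",6),("die_round",0),("die_rect",0),("die_square",0)]:
    for d in finder.pinpoint(n,"wrist")[:2]: print(n,d["confidence"],d["uv"],world(K,d["uv"],z,True))
E
```

```text
[ 368.66122504 -276.18665491  226.67484812] [3.14144142e+00 1.58212141e-04 3.80177609e-01] {'fx': 309.70691628693146, 'fy': 309.70691628693146, 'cx': 317.32212813723885, 'cy': 199.53190596564798, 'world_from_camera': array([[ 3.71671886e-01, -8.84754362e-01, -2.81193399e-01,
         4.46013124e+02],
       [-9.28364134e-01, -3.54143978e-01, -1.12792191e-01,
        -2.45701476e+02],
       [ 2.10434516e-04,  3.02971552e-01, -9.52999577e-01,
         3.84821442e+02],
       [ 0.00000000e+00,  0.00000000e+00,  0.00000000e+00,
         1.00000000e+00]])}
bay_rect 0.65 [58.5, 28.9] [[444.31127538 191.67811054   6.        ]]
die_rect 0.83 [246.0, 52.8] [[ 476.16968291 -138.89821902    0.        ]]
die_square 0.93 [337.3, 110.5] [[ 448.03032309 -271.39363407    0.        ]]
```

Run:
```python
from h import *
import pickle
im=np.load("pics/w1.npy");K=pickle.load(open("pics/w1.pkl","rb"))
a=ortho(im,K,12,420,530,-195,-85,3); b=ortho(im,K,40,420,530,-195,-85,3)
cv2.imwrite("pics/o1.png",np.hstack([a,b])[:,:,::-1])
```

```text
(no output)
```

View pics/o1.png

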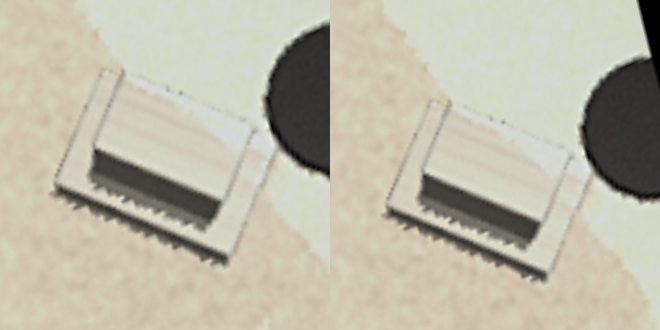

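View pics/w1.png

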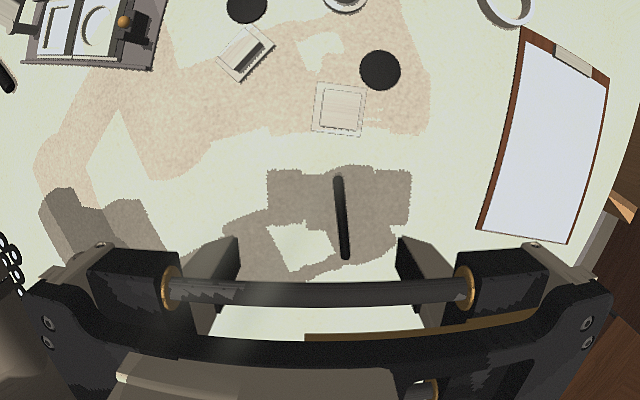

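The wrist view shows the rect die near (246,52), the square die near (340,105) and the tray at the upper left. In the top view the rect die's centre is about (475.3,-140.7), with its long axis at about -0.38 rad. I'll hover over it.

Run:
```python
from h import *
go(475.3,-140.7,140,1.19)
```

```text
t 2.425 off [ 1.241 -0.714  0.722] rot [ 0.      0.     -0.1287]
```

send_rows --offset '[[0.31, -0.18, 0.18], [0.62, -0.357, 0.361]]' --delta_rot '[[0, 0, 0], [0, 0, 0]]'

```text
time: 2.68
tool_pos: [422.8, -207.6, 183.1]
tcp_rot: [3.141, -0.001, 0.38]
contact_force: [-0.2, 0.3, 0.2]
grip_width: 92.2
finger_force: 0.0
```

send_rows --offset '[[0.31, -0.18, 0.18], [0.62, -0.357, 0.361], [0.62, -0.357, 0.361], [0.62, -0.357, 0.361], [0.62, -0.357, 0.361], [0.62, -0.357, 0.361], [0.62, -0.357, 0.361]]' --delta_rot '[[0, 0, -0.028], [0, 0, -0.056], [0, 0, -0.084], [0, 0, -0.112], [0, 0, -0.1287], [0, 0, -0.1287], [0, 0, -0.1287]]'

```text
time: 3.55
tool_pos: [475.3, -140.5, 140.1]
tcp_rot: [3.141, 0.0, 1.188]
contact_force: [-0.1, 0.1, -0.6]
grip_width: 91.9
finger_force: 0.0
```

Run:
```python
from h import *
im,K=wrist("w2")
o=get_obs();print(o["tool_pos"],o["tcp_rot"])
for n,z in [("bay_round",6),("bay_rect",6),("die_round",0),("die_rect",0)]:
    for d in finder.pinpoint(n,"wrist")[:1]: print(n,d["confidence"],d["uv"],world(K,d["uv"],z,True))
a=ortho(im,K,12,430,520,-185,-95,4); b=ortho(im,K,24,380,540,30,270,1.5)
h=360
cv2.imwrite("pics/o2.png",np.hstack([a,b])[:,:,::-1])
```

```text
[ 475.34604848 -140.44200935  140.10296107] [3.14142946e+00 7.09376561e-05 1.18855021e+00]
die_round 0.9 [442.7, 216.5] [[ 591.31482136 -221.11971303    0.        ]]
die_rect 0.92 [317.0, 187.1] [[ 476.19801899 -139.86737083    0.        ]]
```

View pics/o2.png

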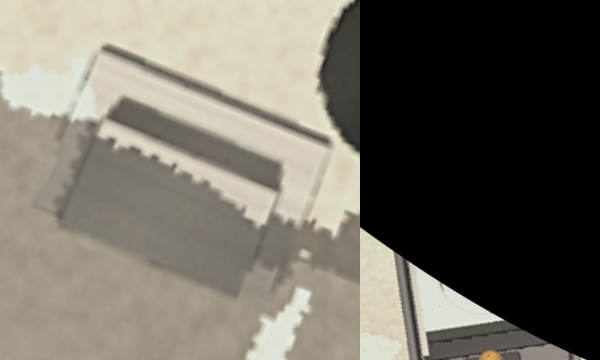

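The flange is centred at about (476.1,-139.5) at -0.385 rad, so only a fine correction is needed. I'll descend and grasp.

send_rows --offset '[[0.009, 0.003, 0.3], [0.009, 0.003, 0.6], [0.009, 0.003, 0.8]]' --delta_rot '[[0, 0, 0], [0, 0, 0], [0, 0, 0]]'

```text
time: 4.18
tool_pos: [475.6, -139.3, 42.7]
tcp_rot: [-3.14, 0.0, 1.19]
contact_force: [0.0, -0.3, 0.0]
grip_width: 91.6
finger_force: 0.0
```

send_rows --offset '[[0, 0, 0.15], [0, 0, 0.242], [0, 0, 0.242]]' --delta_rot '[[0, 0, 0], [0, 0, 0], [0, 0, 0]]'

```text
time: 4.55
tool_pos: [475.8, -139.4, 14.6]
tcp_rot: [-3.14, 0.0, 1.19]
contact_force: [0.0, -0.1, 1.0]
grip_width: 91.8
finger_force: 0.0
```

send_rows --offset '[[0, 0, 0], [0, 0, 0], [0, 0, 0], [0, 0, 0], [0, 0, 0], [0, 0, 0]]' --delta_rot '[[0, 0, 0], [0, 0, 0], [0, 0, 0], [0, 0, 0], [0, 0, 0], [0, 0, 0]]' --grip 0.3

```text
time: 5.3
tool_pos: [475.9, -139.4, 15.1]
tcp_rot: [-3.141, 0.0, 1.191]
contact_force: [-1.2, -0.1, 1.3]
grip_width: 43.8
finger_force: 30.0
```

send_rows --offset '[[0, 0, -0.2], [0, 0, -0.6], [0, 0, -0.95]]' --delta_rot '[[0, 0, 0], [0, 0, 0], [0, 0, 0]]'

```text
time: 5.68
tool_pos: [475.9, -139.4, 130.2]
tcp_rot: [-3.141, 0.0, 1.19]
contact_force: [-0.2, -0.2, -2.4]
grip_width: 43.8
finger_force: 30.0
```

send_rows --offset '[[0.35, -0.15, 0], [0.69, -0.3, 0]]' --delta_rot '[[0, 0, 0], [0, 0, 0]]'

```text
time: 5.92
tool_pos: [473.4, -48.5, 129.4]
tcp_rot: [3.141, -0.0, 1.189]
contact_force: [0.8, 0.9, -2.9]
grip_width: 43.9
finger_force: 30.0
```

send_rows --offset '[[0.35, -0.15, 0], [0.69, -0.3, 0], [0.69, -0.3, 0], [0.69, -0.3, 0], [0.69, -0.3, 0], [0.69, -0.3, 0]]' --delta_rot '[[0, 0, -0.025], [0, 0, -0.05], [0, 0, -0.075], [0, 0, -0.081], [0, 0, -0.081], [0, 0, -0.081]]'

```text
time: 6.68
tool_pos: [470.6, 40.9, 128.9]
tcp_rot: [-3.141, 0.0, 1.698]
contact_force: [0.3, -0.4, -1.1]
grip_width: 44.2
finger_force: 30.0
```

Run:
```python
from h import *
im,K=wrist("w3")
o=get_obs();print(o["tool_pos"],o["tcp_rot"],o["grip_width"])
for n,z in [("tray",0),("bay_round",6),("bay_rect",6),("keeper_hinge",57),("keeper_knob",80)]:
    for d in finder.pinpoint(n,"wrist")[:1]: print(n,d["confidence"],d["uv"],world(K,d["uv"],z,True))
cv2.imwrite("pics/o3.png",ortho(im,K,24,370,570,20,270,2.4)[:,:,::-1])
```

```text
[470.6226813   40.87115322 128.90813345] [-3.14135199e+00  3.96308560e-05  1.69838887e+00] 43.62660706595944
tray 0.8 [310.0, 92.1] [[452.92818542 132.86139933   0.        ]]
```

View pics/o3.png

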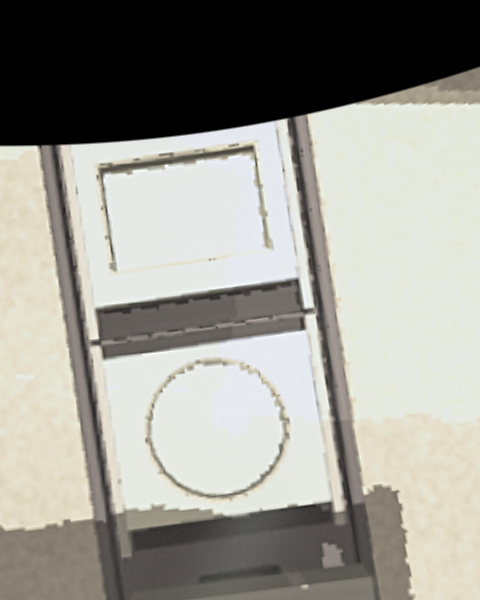

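Rectified at z=24, the rect pocket centre is at px (185,206), which is about (447.1,184.2). The round pocket centre is at px (218,427), about (460.8,92.1). The tray yaw is about 0.15.

Run:
```python
from h import *
go(447.1,184.2,62,1.721)
```

```text
t 6.975 off [ 1.209 -0.042  0.558] rot [-0.      0.     -0.0035]
```

send_rows --offset '[[0.4, -0.014, 0], [0.8, -0.03, 0], [0.8, -0.03, 0]]' --delta_rot '[[0, 0, 0], [0, 0, 0], [0, 0, 0]]'

```text
time: 7.35
tool_pos: [454.1, 138.1, 129.0]
tcp_rot: [-3.141, -0.0, 1.703]
contact_force: [-0.3, 0.3, -1.7]
grip_width: 44.0
finger_force: 30.0
```

send_rows --offset '[[0.2, -0.006, 0.2], [0.409, -0.012, 0.4], [0.409, -0.012, 0.558], [0.409, -0.012, 0.558], [0.409, -0.012, 0.558]]' --delta_rot '[[0, 0, -0.0035], [0, 0, -0.0035], [0, 0, -0.0035], [0, 0, -0.0035], [0, 0, -0.0035]]'

```text
time: 7.98
tool_pos: [447.8, 183.7, 62.7]
tcp_rot: [3.141, 0.0, 1.721]
contact_force: [1.0, -0.5, -1.6]
grip_width: 43.8
finger_force: 30.0
```

Run:
```python
from h import *
im,K=wrist("w4")
o=get_obs();t=o["tool_pos"];print(t,o["tcp_rot"],o["grip_width"])
x,y=t[:2]
a=ortho(im,K,t[2]-15+12,x-50,x+50,y-50,y+60,4)
b=ortho(im,K,24,x-50,x+50,y-50,y+60,4)
for q in(a,b): cv2.drawMarker(q,(200,240),(255,0,0),0,12)
cv2.imwrite("pics/o4.png",np.hstack([a,b])[:,:,::-1])
```

```text
[447.90437101 183.81518385  62.87489135] [3.14005383e+00 5.06656710e-05 1.72051953e+00] 43.70623625302914
```

View pics/o4.png

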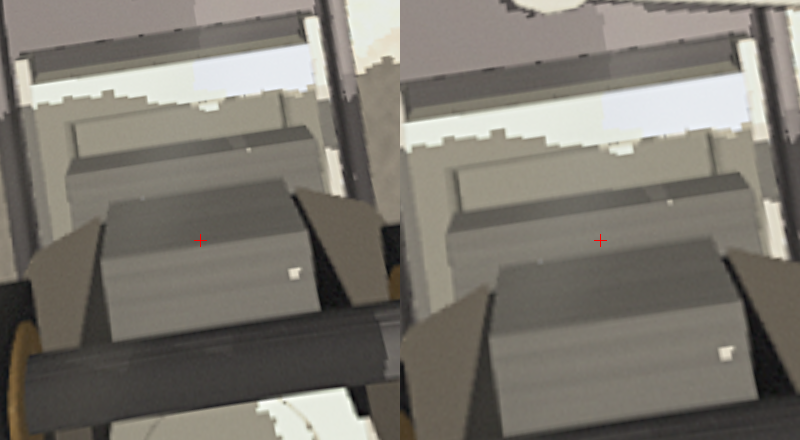

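The held die's flange top edge is near px (68,187)-(315,148), and the nest edge (right panel) is at (452,168)-(712,133). The die seems to need about -1.5 mm in x and +2 mm in y. I'll lower it to just above the block and compare again there.

Run:
```python
from h import *
go(446.3,185.8,43,1.721)
```

```text
t 8.025 off [ 0.018 -0.011  0.166] rot [ 0.0002  0.     -0.0001]
```

send_rows --offset '[[0.018, -0.011, 0.08], [0.018, -0.011, 0.165], [0.018, -0.011, 0.165], [0.018, -0.011, 0.165]]' --delta_rot '[[0, 0, 0], [0, 0, 0], [0, 0, 0], [0, 0, 0]]'

```text
time: 8.52
tool_pos: [445.5, 186.2, 42.2]
tcp_rot: [-3.141, 0.0, 1.721]
contact_force: [0.1, 0.0, -1.4]
grip_width: 43.6
finger_force: 30.0
```

Run:
```python
from h import *
im,K=wrist("w5")
o=get_obs();t=o["tool_pos"];print(t,o["tcp_rot"],o["grip_width"],o["contact_force"])
x,y=t[:2]
a=ortho(im,K,25,x-50,x+50,y-20,y+55,7.8)
lab=cv2.createCLAHE(3,(4,4)); a=np.stack([lab.apply(np.ascontiguousarray(a[...,i])) for i in range(3)],-1)
cv2.drawMarker(a,(390,429),(255,0,0),0,12)
cv2.imwrite("pics/o5.png",a[:,:,::-1]); print(a.shape)
```

```text
[445.62255558 186.23409334  42.33840486] [3.14133128e+00 6.98327132e-05 1.72141514e+00] 44.01223147105613 [ 0.39757956  0.13329202 -2.3999176 ]
(585, 780, 3)
```

View pics/o5.png

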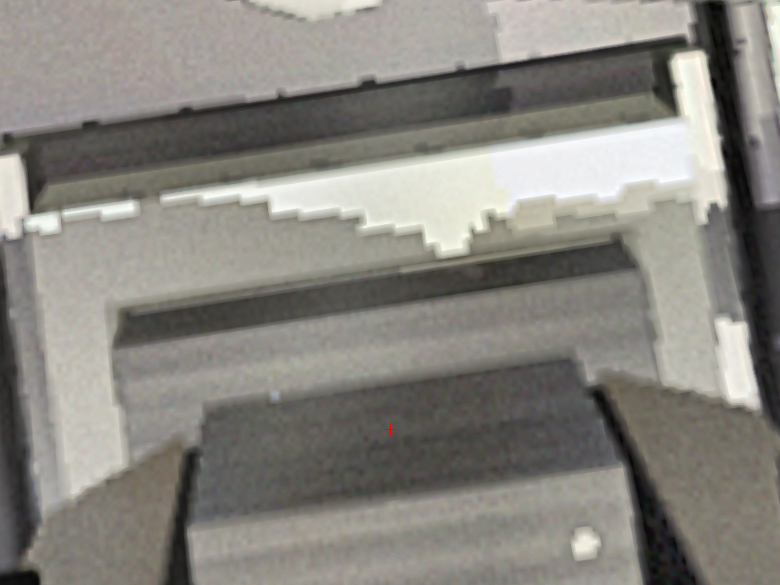

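The die's lower edge, (118,313)-(628,240), nearly coincides with the pocket rim, so it is close to aligned. I'll lower it gently and watch the force.

send_rows --offset '[[0, 0, 0.015], [0, 0, 0.03], [0, 0, 0.045], [0, 0, 0.045]]' --delta_rot '[[0, 0, 0], [0, 0, 0], [0, 0, 0], [0, 0, 0]]'

```text
time: 9.07
tool_pos: [445.8, 185.8, 38.4]
tcp_rot: [3.14, 0.001, 1.722]
contact_force: [-3.5, -4.8, 15.6]
grip_width: 43.6
finger_force: 30.0
```

send_rows --offset '[[-0.004, -0.004, 0], [-0.008, -0.008, 0], [-0.008, -0.008, 0.01], [-0.008, -0.008, 0.015]]' --delta_rot '[[0, 0, 0], [0, 0, 0], [0, 0, 0], [0, 0, 0]]'

```text
time: 9.57
tool_pos: [445.9, 184.9, 37.2]
tcp_rot: [3.138, 0.0, 1.721]
contact_force: [-3.5, -4.4, 21.0]
grip_width: 44.0
finger_force: 30.0
```

send_rows --offset '[[-0.004, -0.004, 0], [-0.008, -0.008, 0], [-0.008, -0.008, 0], [-0.008, -0.008, 0]]' --delta_rot '[[0, 0, 0], [0, 0, 0], [0, 0, 0], [0, 0, 0]]'

```text
time: 10.07
tool_pos: [445.9, 184.7, 37.1]
tcp_rot: [3.136, -0.001, 1.721]
contact_force: [-1.9, 1.4, 15.9]
grip_width: 44.0
finger_force: 30.0
```

send_rows --offset '[[0, -0.006, 0], [0, -0.012, 0], [0, -0.012, 0.01], [0, -0.012, 0.01]]' --delta_rot '[[0, 0, 0], [0, 0, 0], [0, 0, 0], [0, 0, 0]]'

```text
time: 10.58
tool_pos: [445.9, 184.2, 36.4]
tcp_rot: [3.133, -0.0, 1.721]
contact_force: [2.5, -2.3, 16.4]
grip_width: 43.9
finger_force: 30.0
```

send_rows --offset '[[-0.005, 0.005, 0], [-0.005, 0.005, 0.02], [-0.005, 0.005, 0.03], [-0.005, 0.005, 0.03]]' --delta_rot '[[0, 0, 0], [0, 0, 0], [0, 0, 0], [0, 0, 0]]'

```text
time: 11.08
tool_pos: [446.2, 182.8, 33.2]
tcp_rot: [3.134, 0.001, 1.721]
contact_force: [-0.1, -7.7, 23.4]
grip_width: 44.0
finger_force: 34.9
```

Run:
```python
from h import *
o=get_obs();print(o["tool_pos"],o["tcp_rot"],o["contact_force"],o["moment"])
```

```text
[446.21231887 182.81998365  33.18125199] [3.13437045e+00 9.49303888e-04 1.72136216e+00] [-0.06345267 -7.71911513 23.37048846] [-0.93733334  0.13205928 -0.06223891]
```

send_rows --offset '[[-0.008, 0, 0], [-0.008, 0, 0.01], [-0.008, 0, 0.025], [-0.008, 0, 0.035], [-0.008, 0, 0.035]]' --delta_rot '[[0, 0, 0], [0, 0, 0], [0, 0, 0], [0, 0, 0], [0, 0, 0]]'

```text
time: 11.7
tool_pos: [446.4, 182.2, 31.2]
tcp_rot: [3.133, 0.0, 1.721]
contact_force: [-7.4, -8.5, 49.6]
grip_width: 43.9
finger_force: 49.8
```

send_rows --offset '[[0, 0, -0.02], [-0.006, -0.004, -0.02], [-0.006, -0.004, -0.02]]' --delta_rot '[[0, 0, 0], [0, 0, 0], [0, 0, 0]]'

```text
time: 12.08
tool_pos: [446.3, 182.2, 31.5]
tcp_rot: [3.133, -0.001, 1.721]
contact_force: [0.6, -0.9, 22.3]
grip_width: 43.5
finger_force: 48.6
```

Run:
```python
from h import *
o=get_obs();print(o["tool_pos"],o["tcp_rot"],o["contact_force"],o["moment"])
```

```text
[446.28981004 182.20378489  31.46938264] [ 3.13308063e+00 -7.33222646e-04  1.72071247e+00] [ 0.64956501 -0.88923297 22.25461138] [ 0.25192822  0.10291388 -0.09305276]
```

send_rows --offset '[[0, 0, 0.01], [0, 0, 0.02], [0, 0, 0.025], [0, 0, 0.025]]' --delta_rot '[[0, 0, 0], [0, 0, 0], [0, 0, 0], [0, 0, 0]]'

```text
time: 12.58
tool_pos: [446.4, 182.1, 31.2]
tcp_rot: [3.132, -0.001, 1.721]
contact_force: [-8.4, -5.7, 54.8]
grip_width: 43.9
finger_force: 49.9
```

send_rows --offset '[[0, 0, -0.02], [0, 0, -0.04], [0, 0, -0.04]]' --delta_rot '[[0, 0, 0], [0, 0, 0], [0, 0, 0]]'

```text
time: 12.95
tool_pos: [444.9, 181.9, 31.6]
tcp_rot: [3.137, -0.0, 1.721]
contact_force: [2.5, -0.7, 13.3]
grip_width: 43.5
finger_force: 47.3
```

send_rows --offset '[[0, 0, 0], [0, 0, 0], [0, 0, 0]]' --delta_rot '[[0, 0, 0], [0, 0, 0], [0, 0, 0]]' --grip 0.62

```text
time: 13.32
tool_pos: [445.9, 181.7, 31.9]
tcp_rot: [3.135, 0.0, 1.722]
contact_force: [3.7, -2.5, 13.4]
grip_width: 56.9
finger_force: 6.8
```

send_rows --offset '[[0, 0, -0.2], [0, 0, -0.4], [0, 0, -0.4], [0, 0, -0.4]]' --delta_rot '[[0, 0, 0], [0, 0, 0], [0, 0, 0], [0, 0, 0]]' --grip 0.62

```text
time: 13.82
tool_pos: [442.2, 181.4, 77.4]
tcp_rot: [-3.14, 0.0, 1.721]
contact_force: [-0.2, -0.4, 0.2]
grip_width: 56.6
finger_force: 0.0
```

Run:
```python
from h import *
im,K=wrist("w6")
o=get_obs();t=o["tool_pos"];print(t,o["tcp_rot"],o["contact_force"])
x,y=447,183
a=ortho(im,K,24,x-50,x+50,y-50,y+50,4); b=ortho(im,K,54,x-50,x+50,y-50,y+50,4)
cv2.imwrite("pics/o6.png",np.hstack([a,b])[:,:,::-1])
```

```text
[442.07254692 181.37515527  77.19394767] [-3.13944111e+00  2.90763109e-04  1.72144906e+00] [ 0.17736865 -0.70113597  0.27022656]
```

View pics/o6.png

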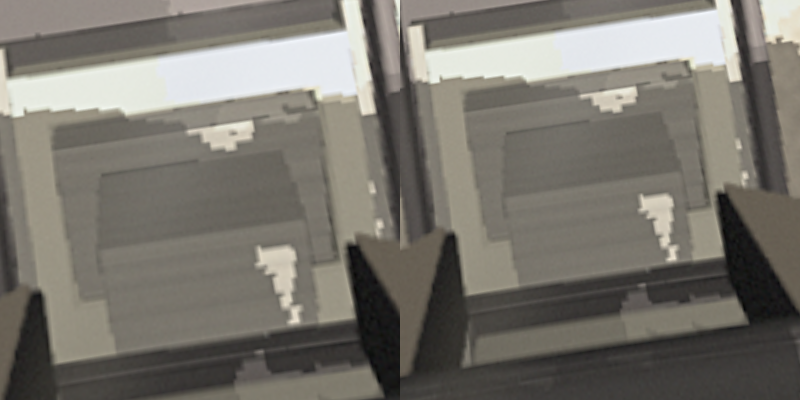

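Run:
```python
from h import *
go(446.4,183.3,95,.15)
```

```text
t 13.875 off [ 0.01   0.038 -0.148] rot [-2.000e-04  3.000e-04  2.501e-01]
```

The die appears tilted about the grip axis, because it swung in the grasp. I'll regrip it across its 26 mm faces, which squares it up and centres it along y.

send_rows --offset '[[0.01, 0.038, -0.148], [0.01, 0.038, -0.148], [0.01, 0.038, -0.148], [0.01, 0.038, -0.148], [0.01, 0.038, -0.148], [0.01, 0.038, -0.148], [0.01, 0.038, -0.148], [0.01, 0.038, -0.148]]' --delta_rot '[[0, 0, 0], [0, 0, 0.028], [0, 0, 0.056], [0, 0, 0.084], [0, 0, 0.112], [0, 0, 0.14], [0, 0, 0.168], [0, 0, 0.196]]' --grip 0.62

```text
time: 14.88
tool_pos: [446.5, 183.2, 94.8]
tcp_rot: [-3.141, 0.002, 0.484]
contact_force: [0.7, -0.3, -0.6]
grip_width: 57.2
finger_force: 0.0
```

send_rows --offset '[[0, 0, 0], [0, 0, 0], [0, 0, 0.2], [0, 0, 0.4], [0, 0, 0.475], [0, 0, 0.475]]' --delta_rot '[[0, 0, 0.028], [0, 0, 0.054], [0, 0, 0.054], [0, 0, 0.054], [0, 0, 0.054], [0, 0, 0.054]]'

```text
time: 15.62
tool_pos: [446.7, 183.3, 38.2]
tcp_rot: [3.141, 0.002, 0.151]
contact_force: [-0.0, 0.1, -0.3]
grip_width: 56.6
finger_force: 0.0
```

send_rows --offset '[[0, 0, 0], [0, 0, 0], [0, 0, 0], [0, 0, 0], [0, 0, 0]]' --delta_rot '[[0, 0, 0], [0, 0, 0], [0, 0, 0], [0, 0, 0], [0, 0, 0]]' --grip 0.15

```text
time: 16.25
tool_pos: [448.1, 182.2, 40.1]
tcp_rot: [3.14, -0.002, 0.151]
contact_force: [-0.1, -8.8, 6.9]
grip_width: 28.3
finger_force: 28.4
```

send_rows --offset '[[0, 0, -0.1], [0, 0, -0.2], [0, 0, -0.2], [0, 0, -0.2], [0, 0, -0.2]]' --delta_rot '[[0, 0, 0], [0, 0, 0], [0, 0, 0], [0, 0, 0], [0, 0, 0]]'

```text
time: 16.88
tool_pos: [446.9, 183.4, 62.7]
tcp_rot: [3.141, 0.001, 0.151]
contact_force: [-0.2, -0.3, -1.9]
grip_width: 28.5
finger_force: 28.0
```

Run:
```python
from h import *
im,K=wrist("w7")
o=get_obs();t=o["tool_pos"];print(t,o["tcp_rot"],o["contact_force"],o["grip_width"])
x,y=447,183
a=ortho(im,K,24,x-50,x+50,y-50,y+50,4); b=ortho(im,K,t[2]-15+12,x-50,x+50,y-50,y+50,4)
for q in(a,b): cv2.drawMarker(q,(int((t[0]-x+50)*4),int((y+50-t[1])*4)),(255,0,0),0,12)
cv2.imwrite("pics/o7.png",np.hstack([a,b])[:,:,::-1])
```

```text
[446.91059489 183.39062355  62.64837474] [3.14145303e+00 8.53235095e-04 1.50620586e-01] [ 0.30798869  0.46946233 -2.03327396] 28.74250606180753
```

Opening is 28.6 mm rather than 26, so the die is still tilted in the grip. I'll set it on the clear table beside the tray, let it stand flat, and regrip it square.

Run:
```python
from h import *
go(575,120,70,.15); go(575,120,28,.15)
```

```text
t 16.925 off [ 0.976  0.682 -0.062] rot [0.     0.0001 0.0001]
t 16.925 off [0.976 0.682 0.288] rot [0.     0.0001 0.0001]
```

send_rows --offset '[[0.1, 0.07, -0.06], [0.35, 0.24, -0.06], [0.65, 0.45, -0.06], [0.88, 0.61, -0.06], [0.976, 0.682, -0.06], [0.976, 0.682, 0.1], [0.976, 0.682, 0.25], [0.976, 0.682, 0.288]]' --delta_rot '[[0, 0, 0], [0, 0, 0], [0, 0, 0], [0, 0, 0], [0, 0, 0], [0, 0, 0], [0, 0, 0], [0, 0, 0]]'

```text
time: 17.92
tool_pos: [574.1, 120.1, 27.4]
tcp_rot: [-3.141, 0.003, 0.151]
contact_force: [-1.2, -0.2, -2.2]
grip_width: 28.3
finger_force: 28.0
```

send_rows --offset '[[0, 0, 0.02], [0, 0, 0.04], [0, 0, 0.05], [0, 0, 0.05]]' --delta_rot '[[0, 0, 0], [0, 0, 0], [0, 0, 0], [0, 0, 0]]'

```text
time: 18.42
tool_pos: [575.9, 120.8, 24.7]
tcp_rot: [-3.141, -0.002, 0.151]
contact_force: [-3.5, 3.3, 9.7]
grip_width: 28.5
finger_force: 28.5
```

send_rows --offset '[[0, 0, 0], [0, 0, 0], [0, 0, 0], [0, 0, -0.02]]' --delta_rot '[[0, 0, 0], [0, 0, 0], [0, 0, 0], [0, 0, 0]]' --grip 0.62

```text
time: 18.92
tool_pos: [575.2, 119.9, 24.7]
tcp_rot: [3.141, 0.0, 0.15]
contact_force: [-0.4, -0.2, 1.0]
grip_width: 56.6
finger_force: 0.0
```

send_rows --offset '[[0, 0, 0], [0, 0, 0.015], [0, 0, 0.03], [0, 0, 0.03]]' --delta_rot '[[0, 0, 0], [0, 0, 0], [0, 0, 0], [0, 0, 0]]'

```text
time: 19.42
tool_pos: [575.1, 120.0, 20.9]
tcp_rot: [3.142, 0.001, 0.151]
contact_force: [-0.1, -0.3, 0.6]
grip_width: 57.0
finger_force: 0.0
```

Run:
```python
from h import *
im,K=wrist("w8")
o=get_obs();t=o["tool_pos"];print(t,o["tcp_rot"],o["contact_force"],o["grip_width"])
for d in finder.pinpoint("die_rect","wrist")[:2]: print(d["confidence"],world(K,d["uv"],0,True))
go(t[0],t[1],16,.15)
```

```text
[575.18467128 120.04406975  21.05069903] [3.14153541e+00 3.58528426e-04 1.50553674e-01] [ 0.19939397  1.17445381 -0.3141374 ] 56.9583994013494
0.56 [[573.2882406  124.09640438   0.        ]]
t 19.525 off [-0.001  0.     0.043] rot [0.     0.     0.0001]
```

send_rows --offset '[[0, 0, 0.03], [0, 0, 0.043], [0, 0, 0.043]]' --delta_rot '[[0, 0, 0], [0, 0, 0], [0, 0, 0]]'

```text
time: 19.9
tool_pos: [575.1, 120.1, 15.8]
tcp_rot: [3.142, 0.001, 0.151]
contact_force: [-0.0, 0.3, -0.6]
grip_width: 57.0
finger_force: 0.0
```

send_rows --offset '[[0, 0, 0], [0, 0, 0], [0, 0, 0], [0, 0, 0], [0, 0, 0], [0, 0, 0]]' --delta_rot '[[0, 0, 0], [0, 0, 0], [0, 0, 0], [0, 0, 0], [0, 0, 0], [0, 0, 0]]' --grip 0.15

```text
time: 20.65
tool_pos: [575.3, 120.2, 16.2]
tcp_rot: [-3.142, -0.0, 0.151]
contact_force: [-0.1, 1.9, -0.0]
grip_width: 25.7
finger_force: 30.0
```

send_rows --offset '[[0, 0, -0.1], [0, 0, -0.35], [0, 0, -0.5], [0, 0, -0.5], [0, 0, -0.5]]' --delta_rot '[[0, 0, 0], [0, 0, 0], [0, 0, 0], [0, 0, 0], [0, 0, 0]]'

```text
time: 21.28
tool_pos: [574.8, 119.9, 75.6]
tcp_rot: [3.141, 0.001, 0.15]
contact_force: [0.5, -0.4, -1.7]
grip_width: 25.8
finger_force: 30.0
```

Run:
```python
from h import *
im,K=wrist("w9")
o=get_obs();t=o["tool_pos"];print(t,o["tcp_rot"],o["contact_force"],o["grip_width"])
from scipy.spatial.transform import Rotation as R
# expected flange edge visible from +x side: draw flange-top outline prediction over the rectified view
x,y=t[:2]; s=5
a=ortho(im,K,t[2]-4,x-60,x+60,y-50,y+50,s)
c,sn=np.cos(.15),np.sin(.15)
P=np.array([[32,21],[32,-21],[-32,-21],[-32,21]])@np.array([[c,sn],[-sn,c]])
cv2.polylines(a,[np.int32([[(60+p[0])*s,(50-p[1])*s] for p in P])],True,(255,0,0),1)
cv2.imwrite("pics/o9.png",a[:,:,::-1])
go(446.2,185,60,.15)
```

```text
[574.6176754  119.90006867  75.21899975] [3.14150804e+00 1.76790966e-03 1.50504191e-01] [-0.3684584  -0.18542018 -0.61406959] 25.73384250545899
t 21.325 off [-0.976 -0.697  0.128] rot [0.     0.0003 0.0001]
```

View pics/o9.png

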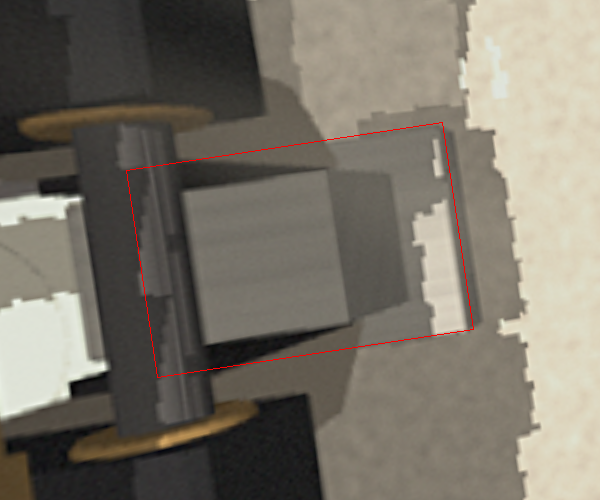

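The die is now square in the grip: its flange edge at (443,123)-(473,328) lies on the predicted outline. Next I'll hover so the wrist camera sits right over the pockets and measure them numerically.

send_rows --offset '[[-0.1, -0.04, 0], [-0.3, -0.14, 0], [-0.5, -0.23, 0], [-0.75, -0.345, 0]]' --delta_rot '[[0, 0, 0], [0, 0, 0], [0, 0, 0], [0, 0, 0]]'

```text
time: 21.82
tool_pos: [478.3, 147.7, 75.5]
tcp_rot: [3.142, 0.001, 0.15]
contact_force: [-0.6, -0.2, -1.8]
grip_width: 25.8
finger_force: 30.0
```

send_rows --offset '[[-0.25, -0.11, 0], [-0.5, -0.23, 0], [-0.65, -0.3, 0], [-0.75, -0.345, 0], [-0.75, -0.345, 0], [-0.75, -0.345, 0]]' --delta_rot '[[0, 0, 0], [0, 0, 0], [0, 0, 0], [0, 0, 0], [0, 0, 0], [0, 0, 0]]'

```text
time: 22.58
tool_pos: [385.7, 174.9, 76.2]
tcp_rot: [3.142, -0.001, 0.15]
contact_force: [0.8, -0.7, -1.6]
grip_width: 25.6
finger_force: 30.0
```

```bash
cat > fit.py <<'E'
from h import *
from scipy.optimize import minimize
import pickle
from scipy.ndimage import map_coordinates
def fit(im,K,shape,x,y,z=24,yaw=.15):
    s=4;L=60
    g=cv2.GaussianBlur(cv2.cvtColor(ortho(im,K,z,x-L,x+L,y-L,y+L,s),cv2.COLOR_RGB2GRAY).astype(float),(0,0),3)
    G=np.minimum(np.hypot(cv2.Sobel(g,6,1,0),cv2.Sobel(g,6,0,1)),60)
    if shape=="rect":
        a=np.linspace(-1,1,80); w,h=33.5,22.5
        P=np.vstack([np.c_[a*w,0*a+h],np.c_[a*w,0*a-h],np.c_[0*a+w,a*h],np.c_[0*a-w,a*h]])
    else:
        t=np.linspace(0,2*np.pi,240); P=29.5*np.c_[np.cos(t),np.sin(t)]
    def val(dx,dy,yw):
        c,sn=np.cos(yw),np.sin(yw); X=P@np.array([[c,sn],[-sn,c]])+[dx,dy]
        return map_coordinates(G,[(L-X[:,1])*s,(L+X[:,0])*s],order=1).mean()
    best=max((val(dx,dy,yw),x+dx,y+dy,yw) for dx in np.arange(-6,6.1,.4) for dy in np.arange(-6,6.1,.4) for yw in ((yaw-.03,yaw-.015,yaw,yaw+.015) if shape=="rect" else (yaw,)))
    return np.round(best,3)
E
python3 - <<'E'
from fit import *
im,K=wrist("w10")
print(get_obs()["tool_pos"])
for n in("w3","w10"):
    im=np.load(f"pics/{n}.npy");K=pickle.load(open(f"pics/{n}.pkl","rb"))
    print(n,fit(im,K,"rect",447,184.5),fit(im,K,"round",461,92))
go(446.2,185,55,.15)
E
```

```text
[385.75917128 174.84614274  76.13246952]
w3 [4.5147e+01 4.4660e+02 1.8250e+02 1.5000e-01] [5.1419e+01 4.6020e+02 9.1600e+01 1.5000e-01]
w10 [5.548e+01 4.470e+02 1.841e+02 1.500e-01] [4.5192e+01 4.6060e+02 9.2000e+01 1.5000e-01]
t 22.625 off [ 0.511 -0.008  0.177] rot [ 0.     -0.0001  0.    ]
```

send_rows --offset '[[0.1, 0, 0], [0.3, 0, 0], [0.45, 0, 0], [0.515, 0, 0], [0.515, 0, 0.15], [0.515, 0, 0.26], [0.515, 0, 0.26], [0.515, 0, 0.26]]' --delta_rot '[[0, 0, 0], [0, 0, 0], [0, 0, 0], [0, 0, 0], [0, 0, 0], [0, 0, 0], [0, 0, 0], [0, 0, 0]]'

```text
time: 23.62
tool_pos: [446.2, 184.2, 45.1]
tcp_rot: [3.142, -0.0, 0.151]
contact_force: [-0.4, 0.3, -1.9]
grip_width: 25.6
finger_force: 30.0
```

send_rows --offset '[[0, 0, 0], [0, 0, 0], [0, 0, 0]]' --delta_rot '[[0, 0, 0], [0, 0, 0], [0, 0, 0]]'

```text
time: 24.0
tool_pos: [446.1, 184.2, 45.1]
tcp_rot: [3.142, -0.001, 0.151]
contact_force: [0.5, 0.0, -1.4]
grip_width: 26.0
finger_force: 30.0
```

send_rows --offset '[[0.005, 0, 0.02], [0.005, 0, 0.04], [0.005, 0, 0.055], [0.005, 0, 0.067], [0.005, 0, 0.067]]' --delta_rot '[[0, 0, 0], [0, 0, 0], [0, 0, 0], [0, 0, 0], [0, 0, 0]]'

```text
time: 24.62
tool_pos: [446.9, 184.3, 36.7]
tcp_rot: [3.142, -0.0, 0.15]
contact_force: [1.3, -0.2, -3.1]
grip_width: 25.9
finger_force: 30.0
```

It has entered the pocket with no force. I'll push it home.

send_rows --offset '[[0, 0, 0.02], [0, 0, 0.04], [0, 0, 0.06], [0, 0, 0.065], [0, 0, 0.065]]' --delta_rot '[[0, 0, 0], [0, 0, 0], [0, 0, 0], [0, 0, 0], [0, 0, 0]]'

```text
time: 25.25
tool_pos: [446.9, 184.4, 30.1]
tcp_rot: [3.142, -0.001, 0.151]
contact_force: [-1.5, -1.4, 11.8]
grip_width: 25.7
finger_force: 30.0
```

send_rows --offset '[[0, 0, 0], [0, 0, 0], [0, 0, 0], [0, 0, -0.1], [0, 0, -0.4], [0, 0, -0.83]]' --delta_rot '[[0, 0, 0], [0, 0, 0], [0, 0, 0], [0, 0, 0], [0, 0, 0], [0, 0, 0]]' --grip 0.5

```text
time: 26.0
tool_pos: [445.7, 184.1, 129.5]
tcp_rot: [3.141, 0.003, 0.151]
contact_force: [1.4, 0.2, 0.3]
grip_width: 45.9
finger_force: 0.0
```

send_rows --offset '[[0.087, 0.44, 0], [0.173, 0.88, 0]]' --delta_rot '[[0, 0, 0], [0, 0, 0]]' --grip 1

```text
time: 26.25
tool_pos: [483.7, 82.4, 130.4]
tcp_rot: [3.141, -0.003, 0.153]
contact_force: [1.4, -0.2, 0.3]
grip_width: 61.1
finger_force: 0.0
```

send_rows --offset '[[0.087, 0.44, 0], [0.173, 0.88, 0]]' --delta_rot '[[0, 0, 0], [0, 0, 0]]'

```text
time: 26.5
tool_pos: [519.8, -19.9, 129.6]
tcp_rot: [3.141, -0.001, 0.151]
contact_force: [0.6, -0.8, 0.7]
grip_width: 81.1
finger_force: 0.0
```

send_rows --offset '[[0.087, 0.44, 0], [0.173, 0.88, 0]]' --delta_rot '[[0, 0, 0], [0, 0, 0]]'

```text
time: 26.75
tool_pos: [556.1, -121.3, 129.5]
tcp_rot: [3.141, -0.001, 0.15]
contact_force: [0.6, -0.2, 0.6]
grip_width: 91.5
finger_force: 0.0
```

send_rows --offset '[[0.087, 0.44, 0], [0.173, 0.88, 0], [0.173, 0.88, 0], [0.173, 0.88, 0], [0.173, 0.88, 0]]' --delta_rot '[[0, 0, 0], [0, 0, 0], [0, 0, 0], [0, 0, 0], [0, 0, 0]]'

```text
time: 27.38
tool_pos: [591.8, -219.4, 129.1]
tcp_rot: [-3.141, 0.0, 0.152]
contact_force: [-0.2, -0.2, 0.1]
grip_width: 91.7
finger_force: 0.0
```

```bash
cat >> fit.py <<'E'
def circ(im,K,x,y,z,r,L=40,s=4):
    g=cv2.GaussianBlur(cv2.cvtColor(ortho(im,K,z,x-L,x+L,y-L,y+L,s),cv2.COLOR_RGB2GRAY).astype(float),(0,0),2)
    G=np.minimum(np.hypot(cv2.Sobel(g,6,1,0),cv2.Sobel(g,6,0,1)),60); t=np.linspace(0,2*np.pi,240)
    f=lambda dx,dy: map_coordinates(G,[(L-dy-r*np.sin(t))*s,(L+dx+r*np.cos(t))*s],order=1).mean()
    return np.round(max((f(a,b),x+a,y+b) for a in np.arange(-8,8.1,.4) for b in np.arange(-8,8.1,.4)),2)
E
python3 - <<'E'
from fit import *
im,K=wrist("w11")
print(get_obs()["tool_pos"],get_obs()["grip_width"])
for d in finder.pinpoint("die_round","wrist")[:2]: print(d["confidence"],d["uv"],world(K,d["uv"],0,True))
print(circ(im,K,592,-222,12,28),circ(im,K,592,-222,40,18),circ(im,K,592,-222,0,28))
E
```

```text
[ 591.94526668 -219.46488459  129.11765632] 92.08643709518358
[  26.29  591.6  -222.8 ] [  20.36  598.   -220.4 ] [  24.12  589.2  -223.2 ]
```

send_rows --offset '[[-0.005, 0.025, 0.3], [-0.005, 0.025, 0.7], [-0.005, 0.025, 0.85], [-0.005, 0.025, 0.94], [-0.005, 0.025, 0.94]]' --delta_rot '[[0, 0, 0], [0, 0, 0], [0, 0, 0], [0, 0, 0], [0, 0, 0]]'

```text
time: 28.1
tool_pos: [592.4, -223.9, 16.4]
tcp_rot: [3.141, -0.001, 0.151]
contact_force: [0.1, 0.5, 0.7]
grip_width: 91.7
finger_force: 0.0
```

send_rows --offset '[[0, 0, 0], [0, 0, 0], [0, 0, 0], [0, 0, 0], [0, 0, 0], [0, 0, 0], [0, 0, 0]]' --delta_rot '[[0, 0, 0], [0, 0, 0], [0, 0, 0], [0, 0, 0], [0, 0, 0], [0, 0, 0], [0, 0, 0]]' --grip 0.25

```text
time: 28.98
tool_pos: [591.9, -223.8, 15.8]
tcp_rot: [-3.141, 0.0, 0.151]
contact_force: [0.8, 0.7, 0.8]
grip_width: 35.7
finger_force: 30.0
```

send_rows --offset '[[0, 0, -0.1], [0, 0, -0.35], [0, 0, -0.5], [0, 0, -0.55], [0, 0, -0.55]]' --delta_rot '[[0, 0, 0], [0, 0, 0], [0, 0, 0], [0, 0, 0], [0, 0, 0]]'

```text
time: 29.6
tool_pos: [591.8, -223.9, 81.9]
tcp_rot: [3.141, -0.0, 0.151]
contact_force: [-0.0, 0.6, -2.0]
grip_width: 35.1
finger_force: 30.0
```

```bash
cat > held.py <<'E'
from fit import *
im,K=wrist("w12"); o=get_obs(); t=o["tool_pos"]; print(t,o["grip_width"])
z=t[2]-16
# visible (camera-side, +-60 deg) arcs of the flange top and bottom edges and of the spigot top
for zz,r in ((z+12,28),(z,28),(z+40,18)):
    L,s=45,4
    g=cv2.GaussianBlur(cv2.cvtColor(ortho(im,K,zz,t[0]-L,t[0]+L,t[1]-L,t[1]+L,s),cv2.COLOR_RGB2GRAY).astype(float),(0,0),1.5)
    G=np.minimum(np.hypot(cv2.Sobel(g,6,1,0),cv2.Sobel(g,6,0,1)),40); a=np.linspace(-1,1,150)+.15
    f=lambda d,e: map_coordinates(G,[(L-e-r*np.sin(a))*s,(L+d+r*np.cos(a))*s],order=1).mean()
    print(zz.round(1),sorted(((round(f(d,e),1),round(d,2),round(e,2)) for d in np.arange(-5,5.1,.5) for e in np.arange(-2,2.1,1)),reverse=True)[:3])
go(460.6,92.0,t[2],.15)
E
python3 held.py
```

```text
[ 591.5185226  -223.74696161   81.29125752] 35.29772104321607
77.3 [(np.float64(38.1), np.float64(3.0), np.float64(0.0)), (np.float64(36.9), np.float64(0.0), np.float64(0.0)), (np.float64(36.8), np.float64(0.0), np.float64(-1.0))]
65.3 [(np.float64(38.4), np.float64(-0.5), np.float64(0.0)), (np.float64(38.1), np.float64(-0.5), np.float64(-1.0)), (np.float64(36.0), np.float64(-4.0), np.float64(-1.0))]
105.3 [(np.float64(38.1), np.float64(-0.5), np.float64(0.0)), (np.float64(37.9), np.float64(0.0), np.float64(-1.0)), (np.float64(34.8), np.float64(-0.5), np.float64(-1.0))]
t 29.65 off [-6.840e-01 -2.765e+00  2.000e-03] rot [-0.0001  0.0001  0.0001]
```

send_rows --offset '[[-0.03, -0.1, -0.1], [-0.08, -0.35, -0.22], [-0.15, -0.65, -0.25], [-0.228, -0.92, -0.25]]' --delta_rot '[[0, 0, 0], [0, 0, 0], [0, 0, 0], [0, 0, 0]]'

```text
time: 30.15
tool_pos: [547.5, -117.1, 112.5]
tcp_rot: [-3.142, -0.0, 0.151]
contact_force: [0.5, -0.4, -2.2]
grip_width: 35.5
finger_force: 30.0
```

send_rows --offset '[[-0.09, -0.35, 0], [-0.17, -0.7, 0], [-0.228, -0.92, 0]]' --delta_rot '[[0, 0, 0], [0, 0, 0], [0, 0, 0]]'

```text
time: 30.52
tool_pos: [503.1, -11.5, 112.1]
tcp_rot: [-3.141, 0.001, 0.152]
contact_force: [0.9, -0.2, -1.0]
grip_width: 35.4
finger_force: 30.0
```

send_rows --offset '[[-0.09, -0.35, 0], [-0.17, -0.6, 0], [-0.2, -0.8, 0], [-0.228, -0.92, 0], [-0.228, -0.92, 0], [-0.228, -0.92, 0]]' --delta_rot '[[0, 0, 0], [0, 0, 0], [0, 0, 0], [0, 0, 0], [0, 0, 0], [0, 0, 0]]'

```text
time: 31.28
tool_pos: [461.4, 90.7, 111.9]
tcp_rot: [3.141, -0.0, 0.15]
contact_force: [-0.4, -0.5, -0.9]
grip_width: 35.4
finger_force: 30.0
```

Run:
```python
from h import *
o=get_obs();print(o["tool_pos"],o["contact_force"]);go(460.9,92,45,.15)
```

```text
[461.37033177  90.72082492 111.92882129] [-0.43592717 -0.48109716 -0.8944325 ]
t 31.275 off [-0.002 -0.011  0.558] rot [ 0.0001 -0.      0.0001]
```

send_rows --offset '[[-0.002, -0.011, 0.2], [-0.002, -0.011, 0.45], [-0.002, -0.011, 0.558], [-0.002, -0.011, 0.558], [-0.002, -0.011, 0.558]]' --delta_rot '[[0, 0, 0], [0, 0, 0], [0, 0, 0], [0, 0, 0], [0, 0, 0]]'

```text
time: 31.9
tool_pos: [461.5, 92.3, 45.7]
tcp_rot: [3.141, -0.001, 0.15]
contact_force: [0.4, 0.2, -2.0]
grip_width: 35.1
finger_force: 30.0
```

send_rows --offset '[[0, 0, 0.02], [0, 0, 0.04], [0, 0, 0.055], [0, 0, 0.067], [0, 0, 0.067]]' --delta_rot '[[0, 0, 0], [0, 0, 0], [0, 0, 0], [0, 0, 0], [0, 0, 0]]'

```text
time: 32.52
tool_pos: [460.4, 92.3, 36.7]
tcp_rot: [3.141, 0.001, 0.151]
contact_force: [-1.2, -1.6, -0.5]
grip_width: 35.6
finger_force: 30.0
```

In again. I'll push it home.

send_rows --offset '[[0, 0, 0.02], [0, 0, 0.04], [0, 0, 0.06], [0, 0, 0.065], [0, 0, 0.065]]' --delta_rot '[[0, 0, 0], [0, 0, 0], [0, 0, 0], [0, 0, 0], [0, 0, 0]]'

```text
time: 33.15
tool_pos: [460.4, 92.3, 29.8]
tcp_rot: [3.141, 0.0, 0.151]
contact_force: [-5.2, -4.5, 12.5]
grip_width: 35.3
finger_force: 30.0
```

send_rows --offset '[[0, 0, -0.01], [0, 0, -0.01], [0, 0, -0.01], [0, 0, -0.2], [0, 0, -0.6], [0, 0, -0.98]]' --delta_rot '[[0, 0, 0], [0, 0, 0], [0, 0, 0], [0, 0, 0], [0, 0, 0], [0, 0, 0]]' --grip 0.6

```text
time: 33.9
tool_pos: [460.5, 92.6, 147.7]
tcp_rot: [-3.141, 0.0, 0.151]
contact_force: [0.9, -0.8, -0.0]
grip_width: 55.6
finger_force: 0.0
```

send_rows --offset '[[0.4, -0.3, -0.1], [0.8, -0.65, -0.1], [0.96, -0.76, -0.1], [0.96, -0.76, -0.1], [0.96, -0.76, -0.1], [0.96, -0.76, -0.1], [0.96, -0.76, -0.1]]' --delta_rot '[[0, 0, 0], [0, 0, 0], [0, 0, 0], [0, 0, 0], [0, 0, 0], [0, 0, 0], [0, 0, 0]]' --grip 0

```text
time: 34.78
tool_pos: [560.6, 199.3, 159.0]
tcp_rot: [3.141, -0.0, 0.15]
contact_force: [0.4, 0.2, 0.5]
grip_width: 0.8
finger_force: 0.0
```

Run:
```python
from fit import *
import time
o=get_obs();print(o["time"],o["tool_pos"],o["grip_width"])
for c in("wrist","scene","side"):
    K=optics.get_calibration(c); im=optics.capture(c); np.save(f"pics/f_{c}.npy",im); pickle.dump(K,open(f"pics/f_{c}.pkl","wb"))
    for n,z in (("keeper_knob",80),("keeper_hinge",57),("die_rect",14),("die_round",14)):
        for d in finder.pinpoint(n,c)[:1]: print(c,n,round(d["confidence"],2),np.round(d["uv"],1),world(K,d["uv"],z,c=="wrist").round(1))
    for d in finder.silhouettes("keeper_knob",c)[:1]:
        if d["region"].sum()>20:
            v,u=np.nonzero(d["region"]); w=world(K,np.c_[u,v],67,c=="wrist")[:,:2]; w=w[::max(1,len(w)//2000)]
            (cx,cy),(a,b),an=cv2.minAreaRect(w.astype(np.float32)); print("bar rect z67",np.round([cx,cy,a,b,an],1), "fit",cv2.fitLine(w.astype(np.float32),cv2.DIST_HUBER,0,.01,.01).ravel().round(3))
```

```text
34.775 [560.63034574 199.31075988 158.99104905] 0.7752266085894677
wrist keeper_knob 0.86 [259.6 133.6] [[614.6 252.3  80. ]]
bar rect z67 [595.6 253.5  24.8 186.9  87.3] fit [ 1.00000e+00 -2.90000e-02  6.03287e+02  2.52019e+02]
scene keeper_knob 0.93 [435.8 236.3] [[607.8 253.   80. ]]
scene keeper_hinge 0.62 [444.1 193.3] [[440.2 263.6  57. ]]
scene die_rect 0.76 [406.2 202.6] [[445.  186.5  14. ]]
scene die_round 0.58 [362.  201.7] [[472.6  86.9  14. ]]
bar rect z67 [560.7 253.9  24.3 272.6  88. ] fit [ 1.00000e+00 -3.00000e-02  5.78254e+02  2.53118e+02]
side keeper_knob 0.71 [318.2 122.2] [[613.4 241.5  80. ]]
side keeper_hinge 0.76 [240.2 133.5] [[433.2 262.7  57. ]]
side die_rect 0.68 [251.2 171. ] [[445.9 178.4  14. ]]
bar rect z67 [558.4 259.4  62.1 264.3  88. ] fit [ 1.00000e+00 -2.00000e-02  5.57600e+02  2.46574e+02]
```

send_rows --offset '[[0.4, -0.36, 0], [0.775, -0.7, 0], [0.775, -0.7, 0], [0.775, -0.7, 0], [0.775, -0.7, 0.3], [0.775, -0.7, 0.65], [0.775, -0.7, 0.82], [0.775, -0.7, 0.82]]' --delta_rot '[[0, 0, 0], [0, 0, 0], [0, 0, 0], [0, 0, 0], [0, 0, 0], [0, 0, 0], [0, 0, 0], [0, 0, 0]]' --grip 0

```text
time: 36.67
tool_pos: [638.8, 295.4, 59.2]
tcp_rot: [3.141, 0.004, 0.149]
contact_force: [0.4, -0.2, 0.8]
grip_width: 0.5
finger_force: 0.0
```

Run:
```python
from h import *
o=get_obs();t=o["tool_pos"];print(o["time"],t,o["contact_force"])
H=np.array([435,259.]);R=Ro.from_euler('xyz',o["tcp_rot"]);tx,ty=R.as_matrix()[:2,0],R.as_matrix()[:2,1]
p0=t[:2]
for b in (-.05,-.2,-.35,-.5,-.65,-.8,-.95,-1.1,-1.25,-1.35,-1.40,-1.42):
    u=np.array([np.cos(b),np.sin(b)]);n=np.array([-u[1],u[0]])
    e=9+19*abs(n@ty)+9.5*abs(n@tx); p=H+205*u+n*e; d=p-p0
    print(b,p.round(1),"step",np.round([d@tx/120,d@ty/120],3)); p0=p
```

```text
36.675 [638.77307261 295.39912446  59.24850983] [ 0.41323179 -0.18821294  0.81336777]
-0.05 [641.2 278.2] step [-0.001  0.145]
-0.2 [641.9 247.8] step [-0.032  0.252]
-0.35 [637.9 217.1] step [-0.071  0.248]
-0.5 [629.2 186.9] step [-0.109  0.238]
-0.65 [615.8 158.1] step [-0.147  0.221]
-0.8 [597.8 131.3] step [-0.182  0.198]
-0.95 [575.5 107.4] step [-0.213  0.169]
-1.1 [549.4  87.2] step [-0.24   0.134]
-1.25 [520.1  71.3] step [-0.261  0.095]
-1.35 [499.2  63.3] step [-0.182  0.04 ]
-1.4 [488.5  60.2] step [-0.093  0.012]
-1.42 [484.1  59.1] step [-0.037  0.004]
```

send_rows --offset '[[0, 0.08, 0], [-0.001, 0.145, 0], [-0.014, 0.271, 0], [-0.033, 0.397, 0], [-0.065, 0.521, 0], [-0.104, 0.645, 0], [-0.155, 0.764, 0], [-0.213, 0.883, 0]]' --delta_rot '[[0, 0, 0], [0, 0, 0], [0, 0, 0], [0, 0, 0], [0, 0, 0], [0, 0, 0], [0, 0, 0], [0, 0, 0]]'

```text
time: 37.67
tool_pos: [630.4, 187.3, 60.1]
tcp_rot: [3.141, 0.0, 0.151]
contact_force: [-0.4, 0.2, 0.4]
grip_width: 0.8
finger_force: 0.2
```

send_rows --offset '[[-0.07, 0.112, 0], [-0.147, 0.221, 0], [-0.236, 0.322, 0], [-0.329, 0.419, 0], [-0.434, 0.506, 0], [-0.542, 0.588, 0], [-0.66, 0.657, 0], [-0.782, 0.722, 0]]' --delta_rot '[[0, 0, 0], [0, 0, 0], [0, 0, 0], [0, 0, 0], [0, 0, 0], [0, 0, 0], [0, 0, 0], [0, 0, 0]]'

```text
time: 38.67
tool_pos: [550.3, 87.9, 60.4]
tcp_rot: [3.141, -0.0, 0.151]
contact_force: [0.1, 0.3, 0.8]
grip_width: 0.3
finger_force: 0.2
```

Run:
```python
from fit import *
o=get_obs();print(o["time"],o["tool_pos"],o["contact_force"])
for c in("scene","side"):
    K=optics.get_calibration(c); im=optics.capture(c)
    for d in finder.pinpoint("keeper_knob",c)[:1]:
        p=world(K,d["uv"],80,False)[0]; print(c,round(d["confidence"],2),p.round(1),"beta",np.arctan2(p[1]-259,p[0]-435), "r",np.hypot(p[1]-259,p[0]-435))
```

```text
38.675 [550.3396377   87.87382098  60.35196078] [0.05798579 0.29365001 0.7601113 ]
scene 0.76 [524.1  99.7  80. ] beta -1.0607141405282638 r 182.5630462046869
side 0.61 [516.3  92.   80. ] beta -1.1177828298114665 r 185.68777995922233
```

send_rows --offset '[[-0.13, 0.05, 0], [-0.261, 0.095, 0], [-0.35, 0.118, 0], [-0.4, 0.13, 0], [-0.443, 0.135, 0], [-0.47, 0.138, 0], [-0.5, 0.143, 0]]' --delta_rot '[[0, 0, 0], [0, 0, 0], [0, 0, 0], [0, 0, 0], [0, 0, 0], [0, 0, 0], [0, 0, 0]]'

```text
time: 39.75
tool_pos: [495.9, 63.1, 60.6]
tcp_rot: [-3.141, -0.004, 0.15]
contact_force: [4.2, 3.2, -2.5]
grip_width: 0.2
finger_force: 2.4
```

send_rows --offset '[[-0.02, 0, 0], [-0.036, 0, 0], [-0.055, 0, 0], [-0.075, 0, 0], [-0.075, 0, 0]]' --delta_rot '[[0, 0, 0], [0, 0, 0], [0, 0, 0], [0, 0, 0], [0, 0, 0]]'

```text
time: 40.38
tool_pos: [484.4, 61.3, 60.0]
tcp_rot: [-3.141, 0.002, 0.15]
contact_force: [0.1, -0.7, -0.1]
grip_width: 0.5
finger_force: 0.0
```

send_rows --offset '[[-0.01, 0, 0], [-0.02, 0, 0], [-0.03, 0, 0], [-0.03, 0, 0]]' --delta_rot '[[0, 0, 0], [0, 0, 0], [0, 0, 0], [0, 0, 0]]'

```text
time: 40.88
tool_pos: [483.7, 61.1, 60.4]
tcp_rot: [3.141, -0.004, 0.15]
contact_force: [8.0, 3.6, -6.3]
grip_width: 0.4
finger_force: 3.7
```

The bar is firm against its stop. I'll back away and verify.

send_rows --offset '[[0.06, 0, 0], [0.3, 0, 0], [0.5, 0, 0], [0.5, 0, -0.4], [0.5, 0, -0.85], [0.9, 0.2, -1], [0.9, 0.4, -1], [0.9, 0.4, -1]]' --delta_rot '[[0, 0, 0], [0, 0, 0], [0, 0, 0], [0, 0, 0], [0, 0, 0], [0, 0, 0], [0, 0, 0], [0, 0, 0]]'

```text
time: 41.88
tool_pos: [595.7, 28.2, 179.9]
tcp_rot: [3.141, 0.002, 0.148]
contact_force: [-0.6, 0.6, -0.2]
grip_width: 0.5
finger_force: 0.0
```

send_rows --offset '[[0, 0.4, 0], [0, 0.9, 0], [0, 0.9, 0], [0, 0.9, 0], [0, 0.9, 0]]' --delta_rot '[[0, 0, 0], [0, 0, 0], [0, 0, 0], [0, 0, 0], [0, 0, 0]]'

```text
time: 42.5
tool_pos: [611.7, -75.6, 180.2]
tcp_rot: [-3.141, 0.001, 0.152]
contact_force: [-0.3, -0.2, 0.2]
grip_width: 0.4
finger_force: 0.0
```

Run:
```python
from fit import *
o=get_obs();print(o["time"],o["tool_pos"],o["contact_force"])
for c in("scene","side"):
    K=optics.get_calibration(c); im=optics.capture(c)
    for n,z in (("keeper_knob",80),("die_square",0),("can",0),("die_rect",14),("die_round",14)):
      for d in finder.pinpoint(n,c)[:1]:
        p=world(K,d["uv"],z,False)[0]; print(c,n,round(d["confidence"],2),p.round(1),"beta",np.arctan2(p[1]-259,p[0]-435).round(3) if n=="keeper_knob" else "")
    for d in finder.silhouettes("keeper_knob",c)[:1]:
        v,u=np.nonzero(d["region"]); w=world(K,np.c_[u,v],67,False)[:,:2].astype(np.float32); l=cv2.fitLine(w,cv2.DIST_HUBER,0,.01,.01).ravel(); print("bar angle",np.arctan(l[1]/l[0]),l[2:])
```

```text
42.5 [611.67029665 -75.55247074 180.18370444] [-0.296965   -0.18959124  0.17053205]
scene keeper_knob 0.66 [469.   81.7  80. ] beta -1.381
scene die_square 0.79 [ 449.9 -269.2    0. ] beta 
scene can 0.78 [ 750.7 -299.1    0. ] beta 
scene die_rect 0.83 [439.8 180.   14. ] beta 
scene die_round 0.77 [461.4  87.4  14. ] beta 
bar angle -1.429753 [458.6684  140.40494]
side keeper_knob 0.66 [464.1  73.9  80. ] beta -1.415
side die_square 0.59 [ 452.5 -276.6    0. ] beta 
side can 0.88 [ 737.4 -304.7    0. ] beta 
side die_rect 0.64 [447.6 184.1  14. ] beta 
side die_round 0.74 [458.8  97.6  14. ] beta 
bar angle 0.739727 [454.48267  51.10551]
```

```bash
python3 -c "
from plant import ticket; print(ticket.close_job())"
```

```text
the job is handed in; nothing more can be done
None
```

Both dies are home in their nests and the keeper bar is shut against its stop past the detent; the square die and can were not touched, and I handed the job in at about 42.6 s of the 72 s limit.

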